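# Turn the specimen carousel to the reader

## Task

Turn the specimen carousel by gently pushing its rim posts until the squat pot with the broad lid, the only one of its kind among the tall bottles, stands centred in front of the reader head's dark window, and leave it at rest there. Do not touch, lift or tip the pot or the bottles, and leave the other things on the bench where they are.

Things in the scene. Friction and masses are not known exactly. Their poses are not given: they have to be found in the camera images.
- station: Fixed grey foot (under the deck) and white reader head. Origin at bench height on the carousel's vertical axis; x points level from the axis to the head, z up. Head: box 50 (x) by 70 (y) by 105 mm high; its face with the dark window, 40 mm wide, is 165 mm from the axis and looks at it. Place and turn differ each time; the head is on the side away from the robot or to the robot's left.
- reading_spot (a point): The point where a container stands centred in front of the reader window: on the deck, 66 mm from the carousel's axis on the line from the axis to the window (station x = 66 mm, y = 0), 34 mm above the bench.
- carousel: Aluminium turntable, 256 mm across, deck top 34 mm above the bench, turning endlessly either way. Bearing friction (about 0.1 N m) stops it within a few degrees after a slow push. Origin on the axis at bench height, z up, x to a well. Six wells (collars 42 mm across, 10 mm high) at 66 mm from the axis, every 60 degrees from x; one container in each.
- post_top (a point): Top of one of the six rim posts to push on: upright steel pins 12 mm thick and 50 mm tall on the deck, tops 84 mm above the bench, 115 mm from the axis, midway between the wells: at 30, 90, 150, 210, 270 and 330 degrees from the carousel's x. This one is at 30 degrees; it turns with the deck.
- pot: The squat specimen pot that must face the reader: white body 32 mm in diameter, grey lid 44 mm in diameter, 44 mm tall in all, standing loose in one of the wells (2 mm play). Origin at the centre of its underside, z up. Never touch it.
- bottle0: Tall bottle, white body 32 mm in diameter with a narrow grey cap 18 mm in diameter, 64 mm tall in all, standing loose in one of the wells, its top 98 mm above the bench. Origin at the centre of its underside, z up. Never touch it.
- bottle1: Tall bottle, white body 32 mm in diameter with a narrow grey cap 18 mm in diameter, 64 mm tall in all, standing loose in one of the wells, its top 98 mm above the bench. Origin at the centre of its underside, z up. Never touch it.
- bottle2: Tall bottle, white body 32 mm in diameter with a narrow grey cap 18 mm in diameter, 64 mm tall in all, standing loose in one of the wells, its top 98 mm above the bench. Origin at the centre of its underside, z up. Never touch it.
- bottle3: Tall bottle, white body 32 mm in diameter with a narrow grey cap 18 mm in diameter, 64 mm tall in all, standing loose in one of the wells, its top 98 mm above the bench. Origin at the centre of its underside, z up. Never touch it.
- bottle4: Tall bottle, white body 32 mm in diameter with a narrow grey cap 18 mm in diameter, 64 mm tall in all, standing loose in one of the wells, its top 98 mm above the bench. Origin at the centre of its underside, z up. Never touch it.
- pen: Black marker pen, 12 mm thick, 120 mm long, lying loose on the bench. Origin under its middle, x along it. Bystander.
- label_roll: Loose roll of paper labels lying flat, 70 mm across, 30 mm high. Origin at the centre of its underside. Bystander.
- tube_rack: Orange tube rack with yellow-capped tubes, 180 mm (x) by 84 mm (y), 96 mm high, fixed to the bench on the robot's right. Origin at the centre of its underside. Bystander.
Not all that is in view belongs to the job. What is shaped like the bottle1 but pink is not meant.

How it is judged:
At the end, for the whole second after the job is handed in: The pot's centre is within 12 mm of the reading spot, the carousel is at rest (under 0.05 rad/s), and the pot and all five bottles stand upright (within 0.15 rad) down in their wells (horizontal distance between pot and reading_spot below 0.012 m and angular speed of carousel below 0.05 rad/s and angle between each of pot, bottle0, bottle1, bottle2, bottle3, bottle4's own z axis and vertical below 0.15 rad and z of pot in the frame of carousel between 0.028 and 0.04 m and z of bottle0 in the frame of carousel between 0.028 and 0.04 m and z of bottle1 in the frame of carousel between 0.028 and 0.04 m and z of bottle2 in the frame of carousel between 0.028 and 0.04 m and z of bottle3 in the frame of carousel between 0.028 and 0.04 m and z of bottle4 in the frame of carousel between 0.028 and 0.04 m); the robot touches nothing.
It fails at once if the robot touched the pot or a bottle (contact force between any of the fingers, the arm and pot above 0.5 N or contact force between any of the fingers, the arm and bottle0 above 0.5 N or contact force between any of the fingers, the arm and bottle1 above 0.5 N or contact force between any of the fingers, the arm and bottle2 above 0.5 N or contact force between any of the fingers, the arm and bottle3 above 0.5 N or contact force between any of the fingers, the arm and bottle4 above 0.5 N).
It fails at once if the pot or a bottle was lifted or tipped (z of any of pot, bottle0, bottle1, bottle2, bottle3, bottle4 in the frame of carousel above 0.046 m or angle between any of pot, bottle0, bottle1, bottle2, bottle3, bottle4's own z axis and vertical above 0.3 rad).
It fails at once if the carousel was flung round (faster than 3 rad/s) (angular speed of carousel above 3 rad/s).
It fails at once if the pen or the label roll was moved by more than 20 mm (distance of any of pen, label_roll from where it was at the start of the episode above 0.02 m).
It also fails if it takes over 64 s, if anything falls off the work surface, if the arm or the gripper's body presses on something with over 40 N, if the wrist force passes 120 N, or if a joint passes its speed limit or range.

## Robot

A 6-joint arm with a two-finger parallel gripper is mounted at the origin on the work surface. World frame = base frame: x ahead of the robot, y to its left, z up, the work surface at z = 0. Lengths are in m, angles in rad, forces in N, time in s.
With the tool pointing down it reaches from about 0.375 to 0.9 m from the base axis. Payload 3.1 kg.
Tool frame: the origin (TCP) lies at the very end of the fingers, on their centre line; the grasp point (between the pads) lies 19 mm behind it (tcp_to_grasp is the distance from the TCP to the grasp point, in m); z points along the fingers, y is the direction in which the jaws open and shut (so a half turn about z gives the same grasp; the last joint's range is limited). The gripper opens to 85 mm and grips with 20 to 120 N. Pads are 22 mm wide; open, the fingers measure 114 mm over their backs; the gripper's body (76 mm by 85 mm) begins 54 mm behind the grasp point. The pads swing forward as they close: fully open they stand 13 mm farther back than shut.
Start: joints at [1.113, 0.527, 1.433, -0, 1.181, -0.178], TCP at [0.172, 0.601, 0.231] pointing down, gripper open.
Joint ranges: [-3.08, 3.08], [-0.75, 2.2], [0.22, 2.44], [-1.43, 4.57], [0, 2.65], [-2.85, 2.85]. Speed limits (rad/s): [2.79, 2.79, 3.14, 3.14, 3.14, 3.14].

## Interface

Orientations are given as a unit quaternion [x, y, z, w].
In Python, from station import sense, snapshot, camera_info, sign_off, tcp_to_grasp gives the robot as it stands.
- The arm moves only by the shell command python3 -m inch 'ROWS' [FORCE]. ROWS is JSON, a list of rows, each a list of 3 entries, a list of its own where there are three numbers: the closure, from -1 (fully open) to 1 (shut), so that 0 is half open, then the shift along the tool's x, y, z normalised to -1 to 1, where 1 is 10 cm, then the turn, a rotation vector about the tool's x, y, z normalised to -1 to 1, where 1 is 360 degrees. In form: [[jaw, [dx, dy, dz], [ax, ay, az]], ...]. A call has 1 to 20 rows; each row is the pose to reach, as a shift and turn from the pose commanded when the call began, along the tool's axes at that moment, turning the shorter way round; what a row does not reach only later rows make up. A row lasts 1/10 s, in which the tool goes at most 50 mm and 8.59 degrees, less where a joint would pass 70% of its speed; a pose out of reach is approached as far as the arm can. A call with a number of a shift or a turn outside -1 to 1 is refused whole. A call with a gripper value outside its range is refused whole. The fingers move at their own pace and stop on an object; FORCE is the grip in N (left out, the last holds). Time passes only in rows, so rows that repeat a pose let the fingers close. It gives the time, the measured TCP pose, the force and the opening at its end, in the units of the state.
- sense(): the state, without advancing time (a new reading comes with each control period).
- snapshot(name): name is "scene" or "top" or "wrist"; returns (picture, depth): 384x512x3 uint8, blue, green, red; 384x512 float32, m along the optical axis (not along the pixel's ray), 0 where there is no reading.
- camera_info(name): a dict with "K" (3x3 intrinsics, pixels), "origin" and "orientation" of the camera in the world. Camera axes: x right, y down, z forward; pixel columns grow to the right and rows downward; lengths in m; the calibration is good to about 2 mm. The wrist camera is an equidistant fisheye: a pixel r from the principal point sees the ray r / f radians off the axis. A picture is of the moment at which its call begins: read the wrist's pose just before it. camera_info takes no time and is no camera call; for the wrist camera it gives the pose at the moment of the call.
- sign_off(): hands the job in, once; it reports no verdict.
The state is a dict: "t": time; "q": joint angles; "qd": joint speeds; "tau": joint torques, N m; "tcp_pos": TCP position; "tool_rot": TCP orientation; "force": force on the tool from outside, world axes, zero at the start; "ft_torque": the same for the moment, N m; "finger_gap": opening from 0.0 (shut) to 1.0 (fully open).
Only numpy, scipy, OpenCV 4.12 (cv2) and the standard library are available. Lean on these libraries where they do the work, as an engineer would, in place of code of your own. Each camera call takes 0.05 s, during which the arm holds its last target.

## Working session

There is one attempt and no reset: what is moved stays moved. The work goes in short steps, Python scripts to look and compute and a shell command to move; the robot and the scene stay as the last step left them, time stands still between calls to the robot, and variables do not carry over. Pictures are saved under pics/ and viewed, and the job is handed in when it is done.

```bash
ls; mkdir -p pics; python3 - <<'E'
from station import *
import cv2,numpy as np
s=sense();print({k:np.round(v,3) for k,v in s.items()})
print(tcp_to_grasp)
for n in("scene","top"):
    p,d=snapshot(n);cv2.imwrite(f"pics/{n}0.png",p);np.save(f"pics/{n}0.npy",d)
    print(n,camera_info(n))
E
```

```text
pics
{'t': np.float64(0.0), 'q': array([ 1.114,  0.528,  1.434, -0.   ,  1.181, -0.178]), 'qd': array([-0.001,  0.001, -0.001,  0.001,  0.003,  0.   ]), 'tau': array([ 1.0000e-03, -4.4234e+01, -1.7803e+01, -0.0000e+00,  8.0000e-03,
        0.0000e+00]), 'tcp_pos': array([0.172, 0.6  , 0.23 ]), 'tool_rot': array([ 0.139,  0.99 , -0.001, -0.   ]), 'force': array([-0.207, -0.206, -0.568]), 'ft_torque': array([ 0.055, -0.044,  0.056]), 'finger_gap': np.float64(0.999)}
0.0187
scene {'K': array([[393.39978101,   0.        , 257.99586488],
       [  0.        , 393.39978101, 195.56466794],
       [  0.        ,   0.        ,   1.        ]]), 'origin': array([0.89665904, 0.48234593, 0.79978859]), 'orientation': array([ 0.31888435,  0.87490966, -0.34536517, -0.11648499])}
top {'K': array([[390.42767963,   0.        , 260.48843897],
       [  0.        , 390.42767963, 195.89327621],
       [  0.        ,   0.        ,   1.        ]]), 'origin': array([ 0.29009302, -0.0449101 ,  1.06688355]), 'orientation': array([-0.69117913,  0.7154616 , -0.07383716,  0.07024377])}
```

View pics/scene0.png

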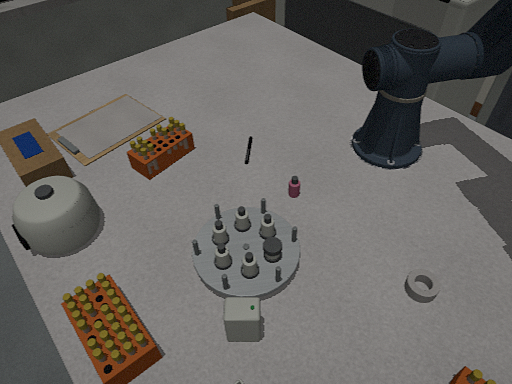

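View pics/top0.png

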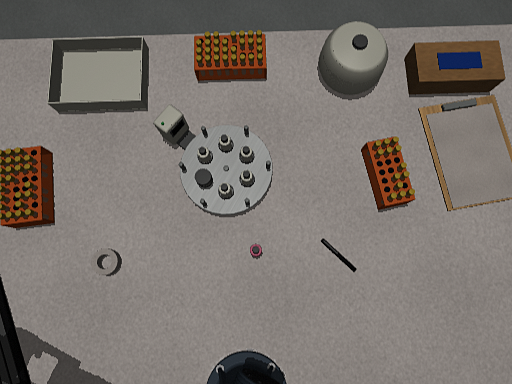

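The carousel is at about (226,169) in the top view, the pot's dark broad lid at (204,178), and the head at (172,125) with its window facing the carousel. Next I'll enlarge the view and measure.

```bash
cat > h.py <<'E'
from station import *
import cv2,numpy as np
from scipy.spatial.transform import Rotation as R
def plane(n,uv,z):
    c=camera_info(n);uv=np.atleast_2d(np.array(uv,float))
    r=np.c_[uv,np.ones(len(uv))]@np.linalg.inv(c["K"]).T@R.from_quat(c["orientation"]).as_matrix().T
    o=c["origin"];return o+r*((z-o[2])/r[:,2])[:,None]
def proj(n,P):
    c=camera_info(n);p=(np.atleast_2d(P)-c["origin"])@R.from_quat(c["orientation"]).as_matrix()@c["K"].T
    return p[:,:2]/p[:,2:]
def points(n,d):
    c=camera_info(n);v,u=np.mgrid[:384,:512]
    r=np.stack([u,v,np.ones_like(u)],-1)@np.linalg.inv(c["K"]).T
    return (r*d[...,None])@R.from_quat(c["orientation"]).as_matrix().T+c["origin"]
E
python3 - <<'E'
from h import *
p=cv2.imread("pics/top0.png");d=np.load("pics/top0.npy")
cv2.imwrite("pics/topz.png",cv2.resize(p[95:225,140:290],None,fx=4.5,fy=4.5,interpolation=cv2.INTER_CUBIC))
P=points("top",d)
z=P[...,2]; roi=np.zeros(z.shape,bool);roi[95:225,140:290]=1
m=roi&(z>.055)
n,l,st,c=cv2.connectedComponentsWithStats(m.astype(np.uint8))
for i in range(1,n):
    q=P[l==i];h=q[:,2].max();t=q[q[:,2]>h-.008]
    print(c[i].round(1),st[i,4],"maxz",h.round(3),"top xy",t.mean(0).round(4),len(t),"mid",((t.min(0)+t.max(0))/2).round(4)[:2])
# deck
m=roi&(abs(z-.034)<.006)
cn=max(cv2.findContours(m.astype(np.uint8),0,1)[0],key=cv2.contourArea)
hull=cv2.convexHull(cn)[:,0]; w=plane("top",hull,.034)
print(cv2.minEnclosingCircle(w[:,:2].astype(np.float32)))
E
```

```text
[140.3  97.1] 7 maxz 0.062 top xy [0.7909 0.2709 0.0579] 7 mid [0.7908 0.2708]
[145.  95.] 1 maxz 1.067 top xy [ 0.2901 -0.0449  1.0669] 1 mid [ 0.2901 -0.0449]
[173.  95.] 1 maxz 1.067 top xy [ 0.2901 -0.0449  1.0669] 1 mid [ 0.2901 -0.0449]
[230.  95.] 1 maxz 1.067 top xy [ 0.2901 -0.0449  1.0669] 1 mid [ 0.2901 -0.0449]
[286.  97.] 1 maxz 1.067 top xy [ 0.2901 -0.0449  1.0669] 1 mid [ 0.2901 -0.0449]
[165.  99.] 1 maxz 1.067 top xy [ 0.2901 -0.0449  1.0669] 1 mid [ 0.2901 -0.0449]
[275.  99.] 1 maxz 1.067 top xy [ 0.2901 -0.0449  1.0669] 1 mid [ 0.2901 -0.0449]
[243. 101.] 1 maxz 1.067 top xy [ 0.2901 -0.0449  1.0669] 1 mid [ 0.2901 -0.0449]
[149. 104.] 1 maxz 1.067 top xy [ 0.2901 -0.0449  1.0669] 1 mid [ 0.2901 -0.0449]
[169.6 121. ] 675 maxz 1.067 top xy [ 0.2901 -0.0449  1.0669] 3 mid [ 0.2901 -0.0449]
[248. 107.] 1 maxz 1.067 top xy [ 0.2901 -0.0449  1.0669] 1 mid [ 0.2901 -0.0449]
[253. 106.] 1 maxz 1.067 top xy [ 0.2901 -0.0449  1.0669] 1 mid [ 0.2901 -0.0449]
[261. 107.] 1 maxz 1.067 top xy [ 0.2901 -0.0449  1.0669] 1 mid [ 0.2901 -0.0449]
[273. 110.] 1 maxz 1.067 top xy [
[... 4361 characters left out ...]
.067 top xy [ 0.2901 -0.0449  1.0669] 1 mid [ 0.2901 -0.0449]
[221. 213.] 1 maxz 1.067 top xy [ 0.2901 -0.0449  1.0669] 1 mid [ 0.2901 -0.0449]
[216. 215.] 1 maxz 1.067 top xy [ 0.2901 -0.0449  1.0669] 1 mid [ 0.2901 -0.0449]
[187. 219.] 1 maxz 1.067 top xy [ 0.2901 -0.0449  1.0669] 1 mid [ 0.2901 -0.0449]
[200. 219.] 1 maxz 1.067 top xy [ 0.2901 -0.0449  1.0669] 1 mid [ 0.2901 -0.0449]
[147. 220.] 1 maxz 1.067 top xy [ 0.2901 -0.0449  1.0669] 1 mid [ 0.2901 -0.0449]
[234. 220.] 1 maxz 1.067 top xy [ 0.2901 -0.0449  1.0669] 1 mid [ 0.2901 -0.0449]
[251. 222.] 1 maxz 1.067 top xy [ 0.2901 -0.0449  1.0669] 1 mid [ 0.2901 -0.0449]
((0.5856846570968628, 0.03790295124053955), 0.12776675820350647)
```

View pics/topz.png

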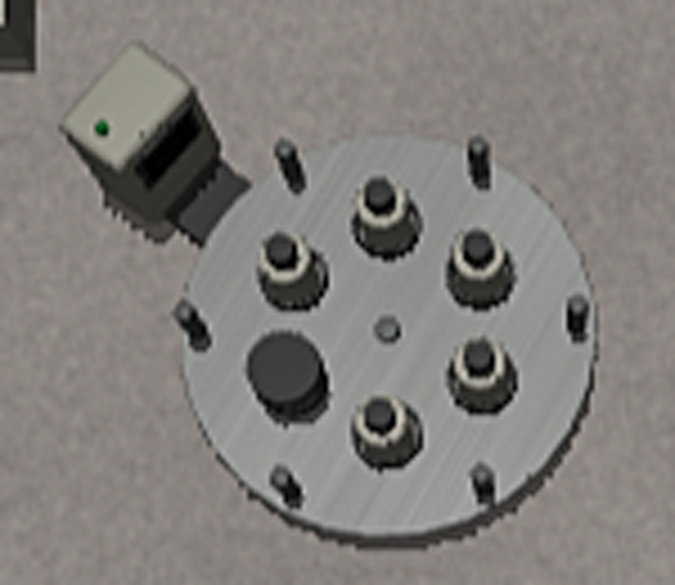

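```bash
cat >> h.py <<'E'
from scipy.optimize import least_squares
def measure(p,d,ax=None):
    P=points("top",d);z=P[...,2];roi=np.zeros(z.shape,bool);roi[95:225,140:290]=1
    ok=roi&(d>.3)
    def comps(m,a0,a1):
        n,l,st,c=cv2.connectedComponentsWithStats(m.astype(np.uint8))
        return [(l==i) for i in range(1,n) if a0<=st[i,4]<=a1]
    C0=np.array([.586,.038]) if ax is None else ax
    rad=np.hypot(P[...,0]-C0[0],P[...,1]-C0[1])
    posts=[np.median(P[m],0) for m in comps(ok&(z>.073)&(z<.095)&(abs(rad-.115)<.014),6,60)]
    caps=[np.median(P[m],0) for m in comps(ok&(z>.088)&(z<.112)&(abs(rad-.066)<.018),8,80)]
    g=p.max(2)
    lids=comps(ok&(z>.070)&(z<.086)&(abs(rad-.066)<.03),80,400)
    lid=None
    if lids:
        m=max(lids,key=lambda q:q.sum());w=P[m]
        lid=np.array(cv2.minEnclosingCircle(w[:,:2].astype(np.float32))[0])
        lid=(lid+w[:,:2].mean(0))/2
    def h(m,off,k): return None
    return np.array(posts),np.array(caps),lid
def fit(posts,caps,ax=None):
    # axis & angle mod 60 of wells
    def ang(P,c):return np.arctan2(P[:,1]-c[1],P[:,0]-c[0])
    def res(v):
        c=v[:2] if ax is None else ax;r=[]
        for P,off,rad in((posts,np.pi/6,.115),(caps,0,.066)):
            if len(P)==0: continue
            a=ang(P,c)-off-v[2];k=np.round(a/(np.pi/3));t=v[2]+off+k*np.pi/3
            r+=[P[:,0]-c[0]-rad*np.cos(t),P[:,1]-c[1]-rad*np.sin(t)]
        return np.concatenate(r)
    c=np.array([.586,.038]) if ax is None else ax
    best=min((least_squares(res,[*c,t]) for t in (-.5,-.25,0,.25,.5)),key=lambda s:s.cost)
    return best.x,np.sqrt(2*best.cost/ (len(posts)+len(caps)))
E
python3 - <<'E'
from h import *
p=cv2.imread("pics/top0.png");d=np.load("pics/top0.npy")
po,ca,lid=measure(p,d);v,e=fit(po,ca)
print(len(po),len(ca),lid,v,np.degrees(v[2]),e)
a=lid-v[:2];print("pot r,ang",np.hypot(*a),np.degrees(np.arctan2(a[1],a[0])))
print(po.round(3),ca.round(3))
P=points("top",d)
m=np.zeros(d.shape,bool);m[95:155,140:200]=1
m&=(P[...,2]>.097)&(P[...,2]<.115)
m=cv2.morphologyEx(m.astype(np.uint8),cv2.MORPH_OPEN,np.ones((3,3)))
cn=max(cv2.findContours(m,0,1)[0],key=cv2.contourArea)
w=plane("top",cn[:,0],.105)[:,:2].astype(np.float32)
r=cv2.minAreaRect(w);print("head",r)
h=np.array(r[0])-v[:2];print("head r,ang",np.hypot(*h),np.degrees(np.arctan2(h[1],h[0])))
b=cv2.boxPoints(r);print(b, np.degrees(np.arctan2(*(b-np.roll(b,1,0)).T[::-1])))
m=np.zeros(d.shape,np.uint8)
# scene view
p2=cv2.imread("pics/scene0.png")
cv2.imwrite("pics/scz.png",cv2.resize(p2[185:350,180:310],None,fx=3.6,fy=3.6,interpolation=cv2.INTER_CUBIC))
E
```

```text
6 5 [0.55341243 0.09630525] [ 0.58462294  0.03818536 -0.01741025] -0.9975338370297929 0.0008029405092715282
pot r,ang 0.06596982134937403 118.23589737922924
[[ 0.683 -0.021  0.082]
 [ 0.684  0.093  0.082]
 [ 0.583 -0.076  0.084]
 [ 0.586  0.153  0.082]
 [ 0.486  0.097  0.082]
 [ 0.484 -0.016  0.082]] [[ 0.65   0.037  0.097]
 [ 0.619  0.095  0.097]
 [ 0.616 -0.02   0.098]
 [ 0.551 -0.018  0.097]
 [ 0.52   0.039  0.096]]
head ((0.7056432962417603, 0.18240343034267426), (0.050671301782131195, 0.06981692463159561), 50.372703552246094)
head r,ang 0.18826783730860547 49.998360562627866
[[0.66259766 0.18515398]
 [0.7163713  0.14062537]
 [0.74868894 0.17965288]
 [0.6949153  0.22418149]] [-129.62724   -39.627304   50.372753  140.37268 ]
```

View pics/scz.png

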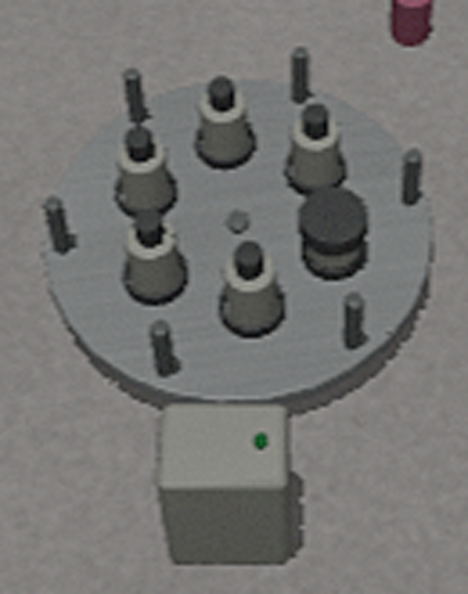

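```bash
python3 -m inch '[[1,[-0.2,-0.2,0],[0,0,0]],[1,[-0.5,-0.5,0],[0,0,0]],[1,[-0.8,-0.8,0],[0,0,0]],[1,[-0.95,-1,0],[0,0,0]],[1,[-0.95,-1,0],[0,0,0]]]'; python3 -m inch '[[1,[-0.2,-0.2,0],[0,0,0]],[1,[-0.5,-0.5,0],[0,0,0]],[1,[-0.8,-0.8,0],[0,0,0]],[1,[-0.95,-1,0],[0,0,0]],[1,[-0.95,-1,0],[0,0,0]]]'
```

```text
t: 0.6
tcp_pos: [0.2362, 0.4754, 0.2308]
tool_rot: [0.141, 0.99, -0.002, -0.001]
force: [-0.5, 0.7, 0.4]
finger_gap: 0.144
t: 1.1
tcp_pos: [0.3002, 0.3549, 0.2311]
tool_rot: [0.141, 0.99, -0.0, -0.0]
force: [-0.9, 0.4, -0.3]
finger_gap: 0.003
```

```bash
python3 -m inch '[[1,[-0.2,-0.2,0],[0,0,0]],[1,[-0.5,-0.5,0],[0,0,0]],[1,[-0.8,-0.8,0],[0,0,0]],[1,[-0.95,-1,0],[0,0,0]],[1,[-0.95,-1,0],[0,0,0]]]'; python3 -m inch '[[1,[-0.2,-0.2,0],[0,0,0]],[1,[-0.5,-0.5,0],[0,0,0]],[1,[-0.8,-0.8,0],[0,0,0]],[1,[-0.95,-1,0],[0,0,0]],[1,[-0.95,-1,0],[0,0,0]]]'
cat >> h.py <<'E'
AX=np.array([.5846,.0382])
def plan(targets):
    """targets: (r,theta_deg,z); prints rows rel. to present pose, tool x along cw tangent"""
    s=sense();p=s["tcp_pos"];Rm=R.from_quat(s["tool_rot"]).as_matrix()
    for r,th,z in targets:
        t=np.radians(th);T=np.array([AX[0]+r*np.cos(t),AX[1]+r*np.sin(t),z])
        x=np.array([np.sin(t),-np.cos(t),0]);zz=np.array([0,0,-1.]);W=np.c_[x,np.cross(zz,x),zz]
        rv=R.from_matrix(Rm.T@W).as_rotvec()/(2*np.pi)
        print(th,(Rm.T@(T-p)/.1).round(3).tolist(),rv.round(4).tolist())
E
python3 -c "
from h import *
plan([(.118,227,.2),(.118,227,.06)])"
```

```text
t: 1.6
tcp_pos: [0.3649, 0.2335, 0.2314]
tool_rot: [0.141, 0.99, 0.0, 0.0]
force: [0.3, 1.3, 0.1]
finger_gap: 0.002
t: 2.1
tcp_pos: [0.4294, 0.1113, 0.2314]
tool_rot: [0.14, 0.99, 0.0, 0.001]
force: [0.5, 0.2, 0.2]
finger_gap: 0.001
227 [-1.16, -1.325, 0.315] [0.0002, 0.0003, 0.0747]
227 [-1.157, -1.326, 1.715] [0.0002, 0.0003, 0.0747]
```

```bash
python3 -m inch '[[1,[-0.2,-0.2,0],[0,0,0]],[1,[-0.5,-0.5,0],[0,0,0.02]],[1,[-0.8,-0.8,0],[0,0,0.04]],[1,[-0.95,-1,0],[0,0,0.06]],[1,[-0.95,-1,0],[0,0,0.075]],[1,[-0.95,-1,0],[0,0,0.075]]]'
python3 -c "
from h import *
plan([(.118,227,.16),(.118,227,.06)])"
```

```text
t: 2.7
tcp_pos: [0.4913, -0.0088, 0.231]
tool_rot: [0.366, 0.931, 0.001, -0.001]
force: [-0.2, 0.3, -0.5]
finger_gap: -0.001
227 [-0.363, -0.201, 0.709] [0.0001, -0.0002, 0.0002]
227 [-0.364, -0.202, 1.709] [0.0001, -0.0002, 0.0002]
```

```bash
python3 -m inch '[[1,[-0.18,-0.1,0],[0,0,0]],[1,[-0.36,-0.2,0.1],[0,0,0]],[1,[-0.36,-0.2,0.4],[0,0,0]],[1,[-0.36,-0.2,0.7],[0,0,0]],[1,[-0.36,-0.2,0.85],[0,0,0]],[1,[-0.36,-0.2,0.85],[0,0,0]]]'
python3 - <<'E'
from h import *
for n in("scene","top"):
    p,d=snapshot(n);cv2.imwrite(f"pics/{n}1.png",p)
p1=cv2.imread("pics/scene1.png")[110:350,130:370];p2=cv2.imread("pics/top1.png")[85:245,130:290]
cv2.imwrite("pics/c1.png",np.hstack([cv2.resize(p1,(400,400)),cv2.resize(p2,(400,400))]))
plan([(.118,227,.06)])
E
```

```text
t: 3.3
tcp_pos: [0.5019, -0.0469, 0.1443]
tool_rot: [0.364, 0.931, 0.0, -0.003]
force: [-0.7, 0.1, 0.1]
finger_gap: -0.005
227 [-0.002, 0.001, 0.865] [0.0, -0.0001, 0.0006]
```

View pics/c1.png

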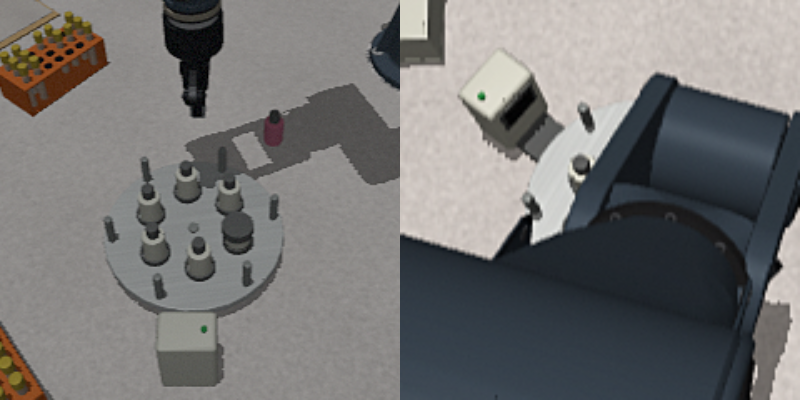

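The scene view (left) shows the shut fingers near crop (197,110), between the two robot-side posts at (145,165) and (222,158) and clear of the bottles. The arm hides the deck in the top view. I'll descend.

```bash
python3 -m inch '[[1,[0,0,0.2],[0,0,0]],[1,[0,0,0.4],[0,0,0]],[1,[0,0,0.6],[0,0,0]],[1,[0,0,0.8],[0,0,0]],[1,[0,0,0.86],[0,0,0]],[1,[0,0,0.86],[0,0,0]]]'
python3 - <<'E'
from h import *
p,d=snapshot("scene");cv2.imwrite("pics/s2.png",cv2.resize(p[110:350,130:370],(600,600)))
plan([(.118,227-k,.06) for k in range(4,36,4)])
E
```

```text
t: 4.0
tcp_pos: [0.5041, -0.0493, 0.0606]
tool_rot: [0.366, 0.931, 0.0, 0.0]
force: [0.4, -0.3, 0.6]
finger_gap: 0.001
223 [0.095, 0.011, 0.011] [0.0001, 0.0002, 0.0113]
219 [0.177, 0.02, 0.011] [0.0001, 0.0002, 0.0224]
215 [0.258, 0.034, 0.011] [0.0001, 0.0002, 0.0335]
211 [0.338, 0.054, 0.011] [0.0001, 0.0002, 0.0446]
207 [0.416, 0.08, 0.011] [0.0001, 0.0002, 0.0558]
203 [0.492, 0.111, 0.011] [0.0001, 0.0002, 0.0669]
199 [0.566, 0.147, 0.011] [0.0002, 0.0002, 0.078]
195 [0.637, 0.188, 0.01] [0.0002, 0.0002, 0.0891]
```

View pics/s2.png

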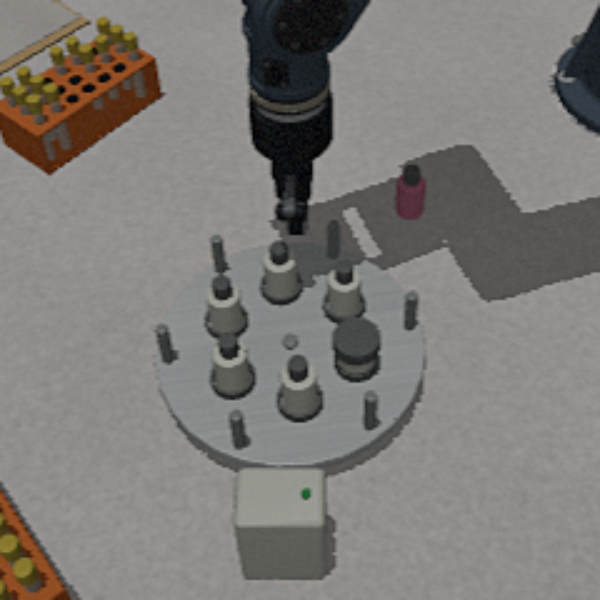

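```bash
python3 -m inch '[[1,[0.04,0.005,0],[0,0,0.005]],[1,[0.07,0.008,0],[0,0,0.008]],[1,[0.095,0.011,0],[0,0,0.011]],[1,[0.115,0.013,0],[0,0,0.014]],[1,[0.135,0.015,0],[0,0,0.017]],[1,[0.155,0.018,0],[0,0,0.0195]],[1,[0.177,0.02,0],[0,0,0.022]],[1,[0.2,0.023,0],[0,0,0.025]],[1,[0.228,0.027,0],[0,0,0.029]],[1,[0.258,0.034,0],[0,0,0.0335]],[1,[0.298,0.044,0],[0,0,0.039]],[1,[0.338,0.054,0],[0,0,0.0446]],[1,[0.377,0.067,0],[0,0,0.05]],[1,[0.416,0.08,0],[0,0,0.0558]],[1,[0.454,0.095,0],[0,0,0.061]],[1,[0.492,0.111,0],[0,0,0.067]],[1,[0.53,0.128,0],[0,0,0.0725]],[1,[0.55,0.138,0],[0,0,0.0755]],[1,[0.566,0.147,0],[0,0,0.078]],[1,[0.566,0.147,0],[0,0,0.078]]]'
python3 - <<'E'
from h import *
p,d=snapshot("scene");cv2.imwrite("pics/s3.png",cv2.resize(p[110:350,130:370],(600,600)))
plan([(.118,199-k,.06) for k in range(4,48,4)])
E
```

```text
t: 6.05
tcp_pos: [0.4722, -0.0001, 0.0603]
tool_rot: [0.581, 0.814, 0.0, -0.0]
force: [-0.4, 0.8, 0.8]
finger_gap: -0.005
195 [0.08, 0.01, 0.003] [0.0, -0.0, 0.011]
191 [0.162, 0.018, 0.003] [0.0, -0.0, 0.0221]
187 [0.244, 0.032, 0.003] [0.0, -0.0, 0.0332]
183 [0.323, 0.052, 0.003] [0.0, -0.0, 0.0443]
179 [0.402, 0.078, 0.003] [0.0, -0.0, 0.0554]
175 [0.478, 0.108, 0.003] [0.0, -0.0, 0.0665]
171 [0.552, 0.144, 0.003] [0.0, -0.0, 0.0776]
167 [0.624, 0.186, 0.003] [0.0, -0.0, 0.0888]
163 [0.692, 0.232, 0.003] [0.0, -0.0, 0.0999]
159 [0.757, 0.282, 0.003] [0.0, -0.0, 0.111]
155 [0.818, 0.337, 0.003] [0.0, -0.0, 0.1221]
```

View pics/s3.png

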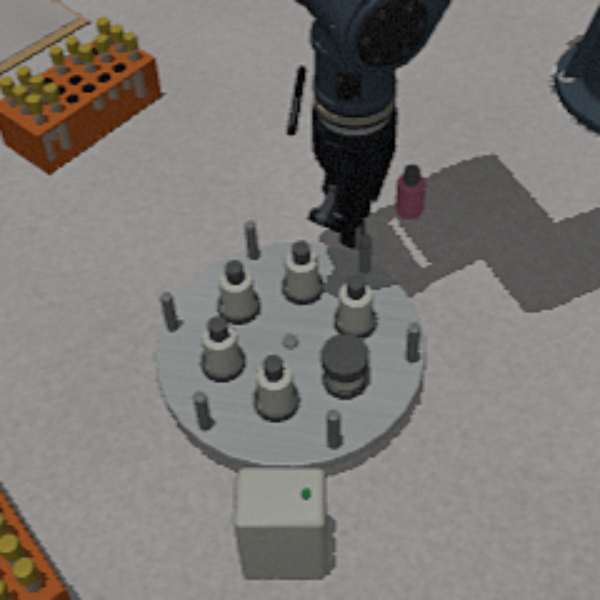

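The deck follows smoothly. The pot is now at crop (346,365), with the fingers behind the post at (365,250). I'll continue the arc.

```bash
python3 -m inch '[[1,[0.02,0.003,0],[0,0,0.003]],[1,[0.045,0.006,0],[0,0,0.006]],[1,[0.08,0.01,0],[0,0,0.011]],[1,[0.121,0.014,0],[0,0,0.0165]],[1,[0.162,0.018,0],[0,0,0.022]],[1,[0.203,0.025,0],[0,0,0.0275]],[1,[0.244,0.032,0],[0,0,0.033]],[1,[0.284,0.042,0],[0,0,0.0387]],[1,[0.323,0.052,0],[0,0,0.0443]],[1,[0.363,0.065,0],[0,0,0.05]],[1,[0.402,0.078,0],[0,0,0.0554]],[1,[0.44,0.093,0],[0,0,0.061]],[1,[0.478,0.108,0],[0,0,0.0665]],[1,[0.516,0.126,0],[0,0,0.072]],[1,[0.552,0.144,0],[0,0,0.0776]],[1,[0.588,0.165,0],[0,0,0.083]],[1,[0.624,0.186,0],[0,0,0.089]],[1,[0.658,0.209,0],[0,0,0.0945]],[1,[0.692,0.232,0],[0,0,0.1]],[1,[0.692,0.232,0],[0,0,0.1]]]'
cat >> h.py <<'E'
def deck_scene(p):
    pass
E
python3 - <<'E'
from h import *
p,d=snapshot("scene");cv2.imwrite("pics/s4.png",cv2.resize(p[110:350,130:370],(600,600)));cv2.imwrite("pics/s4raw.png",p);np.save("pics/s4.npy",d)
plan([(.118,163-k,.06) for k in range(2,18,2)])
P=points("scene",d);w=P[...,:2]-AX;r=np.hypot(w[...,0],w[...,1]);z=P[...,2]
m=((d>.2)&(z>.07)&(z<.086)&(r<.09)&(p.max(2)<90)).astype(np.uint8)
m=cv2.morphologyEx(m,cv2.MORPH_OPEN,np.ones((5,5)))
n,l,st,c=cv2.connectedComponentsWithStats(m)
for i in range(1,n):
    q=cv2.minEnclosingCircle(P[l==i][:,:2].astype(np.float32));a=np.array(q[0])-AX
    print(c[i],st[i,4],q,np.hypot(*a),np.degrees(np.arctan2(a[1],a[0])))
E
```

```text
t: 8.1
tcp_pos: [0.4718, 0.0731, 0.0603]
tool_rot: [0.804, 0.594, 0.0, -0.0]
force: [-0.1, -0.4, -0.2]
finger_gap: 0.001
161 [0.039, 0.0, 0.003] [0.0, -0.0, 0.0055]
159 [0.08, 0.002, 0.003] [0.0, -0.0, 0.0111]
157 [0.121, 0.006, 0.003] [0.0, -0.0, 0.0166]
155 [0.162, 0.011, 0.003] [0.0, -0.0, 0.0222]
153 [0.203, 0.017, 0.003] [0.0, -0.0, 0.0277]
151 [0.243, 0.025, 0.003] [0.0, -0.0, 0.0333]
149 [0.283, 0.034, 0.003] [0.0, -0.0, 0.0388]
147 [0.323, 0.045, 0.003] [0.0, -0.0, 0.0444]
[251.47463768 260.68478261] 276 ((0.6119185090065002, 0.09782293438911438), 0.022263457998633385) 0.0655834982255969 65.38332022572278
```

View pics/s4.png

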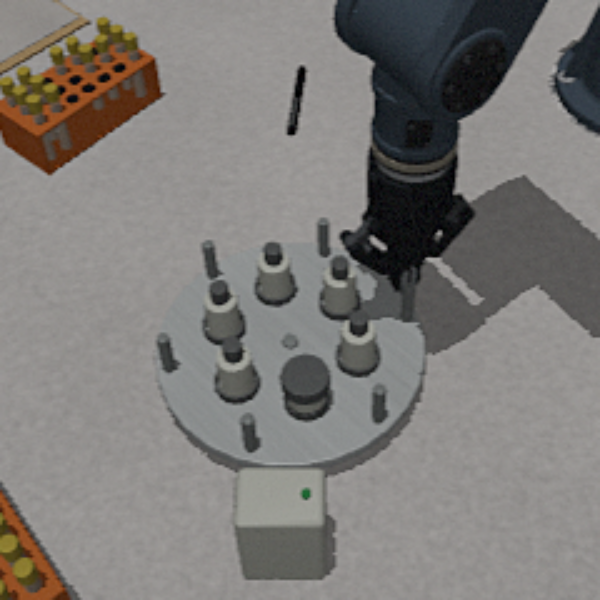

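The pot is at 65.4° about the axis and the head at 50.2°, so about 15° remain. I'll push that more slowly.

```bash
python3 -m inch '[[1,[0.02,0,0],[0,0,0.003]],[1,[0.039,0,0],[0,0,0.0055]],[1,[0.06,0.001,0],[0,0,0.008]],[1,[0.08,0.002,0],[0,0,0.011]],[1,[0.1,0.004,0],[0,0,0.014]],[1,[0.121,0.006,0],[0,0,0.0166]],[1,[0.142,0.008,0],[0,0,0.0194]],[1,[0.162,0.011,0],[0,0,0.022]],[1,[0.183,0.014,0],[0,0,0.025]],[1,[0.203,0.017,0],[0,0,0.0277]],[1,[0.223,0.021,0],[0,0,0.03]],[1,[0.243,0.025,0],[0,0,0.033]],[1,[0.26,0.03,0],[0,0,0.036]],[1,[0.27,0.032,0],[0,0,0.0375]],[1,[0.277,0.033,0],[0,0,0.0385]],[1,[0.277,0.033,0],[0,0,0.0385]],[1,[0.277,0.033,0],[0,0,0.0385]]]'
cat > chk.py <<'E'
from h import *
import sys
p,d=snapshot("scene");cv2.imwrite(f"pics/{sys.argv[1]}.png",cv2.resize(p[110:350,130:370],(600,600)))
P=points("scene",d);w=P[...,:2]-AX;r=np.hypot(w[...,0],w[...,1]);z=P[...,2]
m=((d>.2)&(z>.07)&(z<.086)&(r<.09)&(p.max(2)<90)).astype(np.uint8)
m=cv2.morphologyEx(m,cv2.MORPH_OPEN,np.ones((5,5)))
n,l,st,c=cv2.connectedComponentsWithStats(m)
S=AX+.066*np.array([np.cos(np.radians(50.2)),np.sin(np.radians(50.2))])
for i in range(1,n):
    q=cv2.minEnclosingCircle(P[l==i][:,:2].astype(np.float32));a=np.array(q[0])-AX
    print(c[i],st[i,4],q,np.hypot(*a),np.degrees(np.arctan2(a[1],a[0])),"off",np.array(q[0])-S)
E
python3 chk.py s5; python3 -c "
from h import *
plan([(.118,a,.06) for a in (151,154,157)])"
```

```text
t: 9.85
tcp_pos: [0.4834, 0.0981, 0.0603]
tool_rot: [0.87, 0.493, 0.0, 0.0]
force: [-0.3, -0.4, 0.2]
finger_gap: 0.001
[243.75409836 261.10245902] 244 ((0.6262662410736084, 0.08945024013519287), 0.02199665643274784) 0.06605045616132402 50.88902660860729 off [-0.000581    0.00054353]
151 [-0.033, -0.004, 0.004] [0.0001, -0.0001, -0.0053]
154 [-0.095, -0.0, 0.004] [0.0001, -0.0001, -0.0137]
157 [-0.157, 0.007, 0.004] [0.0001, -0.0001, -0.022]
```

View pics/s5.png

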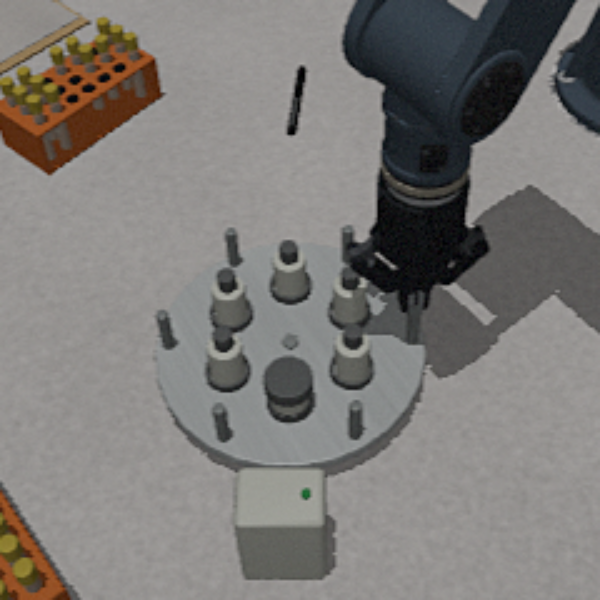

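The pot is within 1 mm of the spot (50.9° against 50.2°), at crop (289,385) in line with the head. I'll back the fingers off the post and lift straight up.

```bash
python3 -m inch '[[1,[-0.05,0,0],[0,0,0]],[1,[-0.1,0,0],[0,0,0]],[1,[-0.15,0,0],[0,0,0]],[1,[-0.15,0,0],[0,0,0]],[1,[-0.15,0,-0.2],[0,0,0]],[1,[-0.15,0,-0.5],[0,0,0]],[1,[-0.15,0,-0.8],[0,0,0]],[1,[-0.15,0,-1],[0,0,0]],[1,[-0.15,0,-1],[0,0,0]]]'
python3 -m inch '[[1,[0,0,-0.4],[0,0,0]],[1,[0,0,-0.8],[0,0,0]],[1,[0,0,-0.8],[0,0,0]]]'
python3 -c "
from h import *
s=sense();print((R.from_quat(s['tool_rot']).as_matrix().T@np.array([-.05,.2,0]))/.1)"
```

```text
t: 10.8
tcp_pos: [0.4773, 0.0851, 0.1629]
tool_rot: [0.87, 0.493, 0.003, 0.002]
force: [0.3, 0.2, -0.4]
finger_gap: 0.001
t: 11.1
tcp_pos: [0.4785, 0.0851, 0.244]
tool_rot: [0.87, 0.493, 0.004, 0.003]
force: [0.4, -0.8, -0.3]
finger_gap: -0.002
[ 1.45912147 -1.45634174 -0.00576919]
```

```bash
for i in 1 ; do python3 -m inch '[[1,[0.3,-0.3,0],[0,0,0]],[1,[0.6,-0.6,0],[0,0,0]],[1,[0.9,-0.9,0],[0,0,0]],[1,[0.9,-0.9,0],[0,0,0]]]'; python3 -m inch '[[1,[0.3,-0.3,0],[0,0,0]],[1,[0.6,-0.6,0],[0,0,0]],[1,[0.9,-0.9,0],[0,0,0]],[1,[0.9,-0.9,0],[0,0,0]]]'; python3 -m inch '[[1,[0.3,-0.3,0],[0,0,0]],[1,[0.6,-0.6,0],[0,0,0]],[1,[0.6,-0.6,0],[0,0,0]],[1,[0.6,-0.6,0],[0,0,0]]]'; done
python3 chk.py s6
python3 - <<'E'
from h import *
p,d=snapshot("top");cv2.imwrite("pics/top6.png",p)
po,ca,lid=measure(p,d,AX);v,e=fit(po,ca);print(len(po),len(ca),v[:2],np.degrees(v[2]),e,lid)
if lid is not None: a=lid-v[:2];print(np.hypot(*a),np.degrees(np.arctan2(a[1],a[0])))
E
```

```text
t: 11.5
tcp_pos: [0.4418, 0.2122, 0.2387]
tool_rot: [0.869, 0.495, -0.001, -0.001]
force: [0.3, -0.6, -0.0]
finger_gap: 0.004
t: 11.9
tcp_pos: [0.4121, 0.3352, 0.2389]
tool_rot: [0.869, 0.495, -0.0, -0.001]
force: [0.9, -0.4, -0.3]
finger_gap: 0.001
t: 12.3
tcp_pos: [0.3926, 0.4135, 0.2389]
tool_rot: [0.87, 0.494, -0.001, 0.001]
force: [0.3, -0.4, 0.6]
finger_gap: 0.003
[244.7173913  261.72101449] 276 ((0.6247437000274658, 0.09028424322605133), 0.021913882344961166) 0.0657592962578344 52.37692055071682 off [-0.00210354  0.00137753]
6 5 [0.58502779 0.0384849 ] -8.940799258300167 0.0009387050211398344 [0.62620493 0.08949438]
0.06555549518144689 51.08797437446771
```

View pics/top6.png

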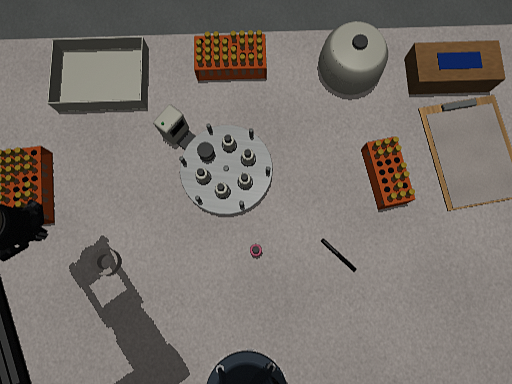

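The top view shows the pot lid at (205,151), facing the head. The top-camera fit puts the pot at 51.1° against the head's 50.2°, an error of about 1 mm. All the bottles are standing, and the pen and label roll haven't moved. Handing in.

```bash
python3 -c "
from station import *
print(sign_off())"
```

```text
the job is handed in; nothing more can be done
None
```

I turned the carousel about 68° clockwise by pushing one rim post with the shut fingers. Then I backed off, lifted clear and handed the job in at about 12.5 s, well inside the 64 s limit.

- **Pot position:** the last top-camera check put the pot at 51.1° about the axis against 50.2° for the reader head, about 1 mm from the reading spot (12 mm allowed). The scene camera, using the depth outline of the lid, gave 52.4°, about 2.5 mm off. The two views disagree by about 1.3°, but both are well inside the tolerance.
- **Containers:** the last pictures show the pot and all five bottles standing in their wells. I saw no sign of contact with any of them.
- **Other things on the bench:** the pen and label roll look where they were; I checked this by eye only.
- **Rest:** I did not measure the carousel's speed directly. The top view fitted all six posts and five caps to within 1 mm, 1.5 s after the fingers left the post.

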